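Change the blown fuse on the drill press's control plate

ROBOT

A 7-joint arm with a two-finger parallel gripper is mounted at the origin on the work surface. World frame = base frame: x ahead of the robot, y to its left, z up, the work surface at z = 0. Lengths are in m, angles in rad, forces in N, time in s.
With the tool pointing down it reaches from about 0.4 to 0.85 m from the base axis. Payload 10.4 kg.
Tool frame: the origin (TCP) lies midway between the tips of the shut fingers; the grasp point (between the pads) lies 19 mm behind it (manip.pinch_z is the distance from the TCP to the grasp point, in m); y points along the fingers, x is the direction in which the jaws open and shut, and the axes are right-handed (so a half turn about y gives the same grasp; the last joint's range is limited). The gripper opens to 85 mm and grips with 20 to 120 N. Pads are 22 mm wide; open, the fingers measure 114 mm over their backs; the gripper's body (76 mm by 85 mm) begins 54 mm behind the grasp point. The pads swing forward as they close: fully open they stand 13 mm farther back than shut.
Start: joints at [1.229, 0.332, -0.065, 1.46, 0.022, 1.35, -0.088], TCP at [0.196, -0.594, 0.231] pointing down, gripper open.
Joint ranges: [-2.6, 2.6], [-0.5, 2.12], [-1.47, 1.34], [0.16, 2.42], [-1.27, 4.41], [0.06, 2.06], [-2.6, 2.6]. Speed limits (rad/s): [2.22, 2.22, 2.79, 2.79, 3.14, 3.14, 3.14].

INTERFACE

Orientations are given as a unit quaternion [x, y, z, w].
In Python, from workcell import manip gives the robot as it stands.
- The arm moves only by the shell command python3 -m pendant 'ROWS' [OPENING] [FORCE]. ROWS is a JSON object of lists of equal length, an entry for each row: "offset": the shift along the tool's x, y, z scaled (see below), a list of three; "turn": the turn, a rotation vector about the tool's x, y, z scaled (see below), a list of three. A call has 1 to 12 rows; each row is the pose to reach, as a shift and turn from the pose measured when the call began, along the tool's axes at that moment; what a row does not reach only later rows make up. The controller multiplies each number of a shift by 200 mm and each number of a turn by 45 degrees. A row lasts 1/8 s, in which the tool goes at most 62.5 mm and 10.7 degrees, less where a joint would pass 70% of its speed; a pose out of reach is approached as far as the arm can. A call with a number of a shift or a turn outside -1 to 1 is refused whole. A call with a gripper value outside its range is refused whole. OPENING is the opening in per cent of the stroke, from 0 (shut) to 100 (fully open), set as the call begins (- or left out, the last holds). The fingers move at their own pace and stop on an object; FORCE is the grip in N (left out, the last holds). Time passes only in rows, so rows that repeat a pose let the fingers close. It gives the time, the measured TCP pose, the force and the opening at its end, in the units of the state.
- manip.get_obs(): the state, without advancing time (a new reading comes with each control period).
- manip.camera(name): name is "scene" or "top" or "wrist"; returns (picture, depth): 384x512x3 uint8, red, green, blue; 384x512 float32, m along the optical axis (not along the pixel's ray), 0 where there is no reading.
- manip.camera_model(name): a dict with "intrinsics" (3x3 intrinsics, pixels), "R" (3x3) and "t" (3): a world point X has camera coordinates R X + t; the wrist camera has in their place "tool_from_camera" (4x4, takes a point from camera to tool coordinates, whose origin is the TCP and whose axes are the tool frame's). Camera axes: x right, y down, z forward; pixel columns grow to the right and rows downward; lengths in m; the calibration is good to about 2 mm. A picture is of the moment at which its call begins: read the wrist's pose just before it. camera_model takes no time and is no camera call.
- manip.hand_in(): hands the job in, once; it reports no verdict.
The state is a dict: "clock": time; "joint_pos": joint angles; "joint_velocities": joint speeds; "tau": joint torques, N m; "position": TCP position; "ee_rot": TCP orientation; "ft_force": force on the tool from outside, world axes, zero at the start; "torque": the same for the moment, N m; "grip_width": opening from 0.0 (shut) to 1.0 (fully open).
Only numpy, scipy, OpenCV 4.12 (cv2) and the standard library are available. Lean on these libraries where they do the work, as an engineer would, in place of code of your own. Each camera call takes 0.05 s, during which the arm holds its last target. There are 200 camera calls.

TASK

Change the blown fuse (the one with the scorched black band) in the two-pole fuse block: pull it out of its spring clips and lay it in the blue scrap tray, then press the spare fuse from the ribbed rubber mat into the same clips until it snaps fully home at both ends. Finally stand the red insulating barrier upright in its slot between the two fuses, pushed right down. Leave the sound fuse in its clips and do not disturb the oil bottle, the screwdriver or the caliper.

Things in the scene. Friction and masses are not known exactly. Their poses are not given: they have to be found in the camera images.
- blown_fuse_centre (a point): Centre of the blown fuse: a cream tube 145 mm long over all, 27 mm in diameter, lying along its own x, with brass ferrules 26 mm long at both ends (end rims chamfered 5 mm); round its middle a scorched black band 34 mm wide. About 160 g. At the start it is seated in one pole of the fuse block, either one. Its roll about x does not matter.
- sound_fuse_centre (a point): Centre of the sound fuse: same sizes, white band round its middle. Seated in the other pole; it stays there.
- spare_fuse_centre (a point): Centre of the spare fuse: same sizes and mass, white band. It lies in a groove of the black ribbed rubber mat (200 x 130 mm, left or right of the plate), its axis level, 17 mm above the bench; the mat's rib tops are 5 mm above the bench.
- panel: Fixed control plate lying flat, 340 x 180 mm. Origin on the bench under the middle of the black fuse block; x along the fuses, away from the robot (within 0.2 rad), z up. The block reaches 95 mm either way in x, 75 mm in y, its top 26 mm above the bench. At x = 110 to 225 mm stand a duct, a contactor and terminals, up to 81 mm high. Only the clips' spring jaws move.
- pole_left (a point): Centre of a fuse seated in the left pole (panel y = +42 mm), 55 mm above the bench; axes as the panel's. Two copper clips, centred 58 mm either way in x, 14 mm wide in x, 34 mm over the jaws in y, lips ending 14 mm above this point. Between the clips the fuse can be gripped from above on both sides. End stops 4 mm beyond each end of a centred fuse reach 1 mm above this point.
- pole_right (a point): The same for the right pole (panel y = -42 mm). Each clip is a pair of sprung jaws, in-turned above the fuse, with flared lips. A fuse goes straight down, level, both ends together, against 10 to 18 N in all; the jaws spread 3 mm each and snap over the ferrules, holding it on the clip's floor 13.5 mm below this point. It comes out straight up with 10 to 15 N.
- tray: Fixed blue sheet-metal scrap tray, 196 mm (x) x 136 mm (y), 28 mm high, walls 3 mm, on the other side of the plate from the mat. Origin at the centre of its underside. Ribbed floor: ribs along x, tops 6 mm above the bench; a fuse lying in a groove along x has its axis 18 mm above the bench.
- barrier_centre (a point): Centre of the red insulating barrier: a plate 4 mm thick (y), 105 mm high (z), 154 mm long (x), with a flange 28 mm wide (y), 5 mm thick (x) and of full height at each end, so that it stands upright by itself. About 120 g. This point is 52.5 mm above its lower edge. It stands on the bench far left or far right; goes in either way round. Grip it across the plate near the top edge.
- slot (a point): Middle of the floor of the barrier's slot, 12 mm above the bench, half-way between the poles; axes as the panel's. Two grey ribs along x, 136 mm long, 6 mm apart, 16 mm high, then flared lips (16 mm apart at the top, 24 mm above this point). The barrier's flanges go outside the ribs' ends, 4 mm play each way; fully down, its lower edge is on this floor and its top 117 mm above the bench.
- oil_bottle: White oil bottle, yellow label, red cap, 60 mm in diameter, 150 mm high, standing on the side of the bench opposite to the barrier. Leave alone. Origin at the centre of its underside.
- screwdriver: Screwdriver with red handle, about 200 mm long, lying on the bench farther out on the left. Origin near its middle, on the bench. Leave alone.
- caliper: Steel vernier caliper, 210 mm long, lying flat on the bench farther out on the right. Leave alone. Origin at the middle of its beam.
Mind the look-alikes: they are no part of the job. What is shaped like the part that bears barrier_centre but orange is not meant. What is shaped like the part that bears sound_fuse_centre but pink or purple is not meant.

How it is judged:
By the outcome, as a careful person would: the job done as asked, in the order asked, and still so for the second after the job is handed in, with the robot touching nothing.
It also fails if it takes over 72 s, if anything falls off the work surface, if the arm or the gripper's body presses on something with over 40 N, if the wrist force passes 120 N, or if a joint passes its speed limit or range.

## Working session

There is one attempt and no reset: what is moved stays moved. The work goes in short steps, Python scripts to look and compute and a shell command to move; the robot and the scene stay as the last step left them, time stands still between calls to the robot, and variables do not carry over. Pictures are saved under pics/ and viewed, about 8 in all and at most 12, crops included, and the job is handed in when it is done.

```bash
ls; mkdir -p pics
python3 - <<'E'
from workcell import manip
import cv2, numpy as np
o=manip.get_obs(); print({k:np.round(v,3).tolist() for k,v in o.items()}, manip.pinch_z)
for n in("top","scene"):
    im,d=manip.camera(n); cv2.imwrite(f"pics/{n}0.png",im[:,:,::-1]); np.savez(f"pics/{n}0.npz",im=im,d=d)
    m=manip.camera_model(n); print(n,{k:np.round(v,4).tolist() for k,v in m.items()})
print({k:np.round(v,4).tolist() for k,v in manip.camera_model("wrist").items()})
E
```

```text
pics
{'clock': 0.0, 'joint_pos': [1.229, 0.333, -0.065, 1.461, 0.022, 1.35, -0.089], 'joint_velocities': [-0.001, 0.001, 0.0, 0.0, 0.001, 0.0, 0.001], 'tau': [0.0, -62.544, 0.049, -39.161, 0.016, 0.01, -0.0], 'position': [0.196, -0.593, 0.231], 'ee_rot': [-0.573, 0.415, -0.414, 0.573], 'ft_force': [0.107, -0.963, -0.066], 'torque': [0.047, -0.004, 0.024], 'grip_width': 0.997} 0.0187
top {'intrinsics': [[350.6483, 0.0, 251.5884], [0.0, 350.6483, 190.331], [0.0, 0.0, 1.0]], 'R': [[0.0021, -1.0, 0.0026], [-0.9984, -0.0022, -0.0561], [0.0561, -0.0025, -0.9984]], 't': [-0.0362, 0.504, 1.3503]}
scene {'intrinsics': [[437.7894, 0.0, 253.2499], [0.0, 437.7894, 187.1182], [0.0, 0.0, 1.0]], 'R': [[-0.6288, 0.7774, -0.0146], [0.6214, 0.4912, -0.6104], [-0.4673, -0.3929, -0.792]], 't': [0.3472, -0.2668, 1.7339]}
{'intrinsics': [[331.9696, 0.0, 258.2696], [0.0, 331.9696, 186.2999], [0.0, 0.0, 1.0]], 'tool_from_camera': [[1.0, 0.0, -0.0012, 0.0004], [0.0012, -0.2699, 0.9629, -0.1417], [-0.0003, -0.9629, -0.2699, 0.0682], [0.0, 0.0, 0.0, 1.0]]}
```

View pics/top0.png

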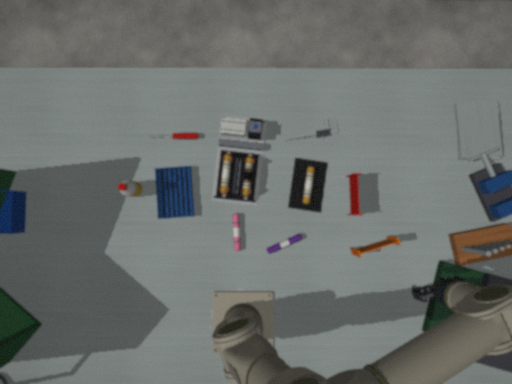

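View pics/scene0.png

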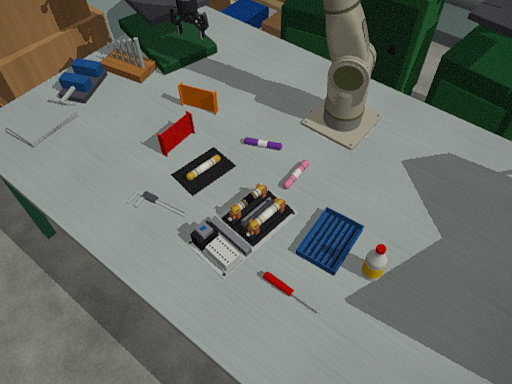

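```bash
cat > h.py <<'E'
from workcell import manip
import numpy as np, cv2
from scipy.spatial.transform import Rotation as Ro
def cam(n,pose=None):
    m=manip.camera_model(n); K=m["intrinsics"]
    if n=="wrist":
        p,q=pose; T=np.array(m["tool_from_camera"]); R=Ro.from_quat(q).as_matrix()
        return np.array(K), R@T[:3,:3], R@T[:3,3]+np.array(p)   # world_from_cam, centre
    R=np.array(m["R"]); return np.array(K), R.T, -R.T@np.array(m["t"])
def onplane(C,uv,z):
    K,R,c=C; uv=np.atleast_2d(uv).astype(float)
    d=(np.c_[uv,np.ones(len(uv))]@np.linalg.inv(K).T)@R.T
    return c+d*((z-c[2])/d[:,2])[:,None]
def proj(C,X):
    K,R,c=C; p=(np.atleast_2d(X)-c)@R@K.T; return p[:,:2]/p[:,2:]
def shot(name):
    o=manip.get_obs(); im,d=manip.camera("wrist"); cv2.imwrite(f"pics/{name}.png",im[:,:,::-1])
    np.savez(f"pics/{name}.npz",im=im,d=d,p=o["position"],q=o["ee_rot"]); return load(name)
def load(name):
    f=np.load(f"pics/{name}.npz"); return f["im"],f["d"],cam("wrist",(f["p"],f["q"]))
def blobs(mask,amin=20):
    n,l,s,c=cv2.connectedComponentsWithStats(mask.astype(np.uint8)); 
    return [(l==i,s[i],c[i]) for i in range(1,n) if s[i][4]>=amin]
def Rdown(yaw,flip=1):
    # tool y = -z world ; tool x (jaws) at angle yaw in world
    x=np.array([np.cos(yaw),np.sin(yaw),0]); y=np.array([0,0,-1.]); return np.c_[x,y,np.cross(x,y)]
def goto(xyz,yaw):
    o=manip.get_obs(); R=Ro.from_quat(o["ee_rot"]).as_matrix(); p=np.array(o["position"])
    off=R.T@(np.array(xyz)-p)/0.2; turn=Ro.from_matrix(R.T@Rdown(yaw)).as_rotvec()/(np.pi/4)
    print("offset",off.round(4).tolist(),"turn",turn.round(4).tolist(), "t",o["clock"])
def state():
    o=manip.get_obs(); R=Ro.from_quat(o["ee_rot"]).as_matrix()
    print("t",o["clock"],"p",np.round(o["position"],4),"yaw",round(np.arctan2(R[1,0],R[0,0]),4),"F",np.round(o["ft_force"],1),"g",round(o["grip_width"],3),"j7",np.round(o["joint_pos"],2),"ydir",R[:,1].round(3),"z",R[:,2].round(2))
E
python3 - <<'E'
from h import *
state()
f=np.load("pics/top0.npz");im=f["im"];C=cam("top");hsv=cv2.cvtColor(im,cv2.COLOR_RGB2HSV)
H,S,V=[hsv[...,i].astype(int) for i in range(3)]
for n,m,z in [("blue",(H>100)&(H<125)&(S>120),.014),("red",((H<5)|(H>174))&(S>150),.1),("gold",(H>12)&(H<25)&(S>110)&(V>90),.055),("black",(V<50),.005)]:
    for b,s,c in blobs(m,12):
        if not(100<c[0]<400 and 110<c[1]<260): continue
        r=cv2.minAreaRect(np.argwhere(b)[:,::-1].astype(np.float32))
        print(n,s,c.round(1),onplane(C,c,z)[0].round(3),r)
cv2.imwrite("pics/crop.png",cv2.resize(im[140:225,145:375,::-1],None,fx=3.4,fy=3.4,interpolation=cv2.INTER_CUBIC))
E
```

```text
t 0.1 p [ 0.1958 -0.5932  0.2306] yaw -1.2519 F [-0.2 -0.3  0.3] g 0.997 j7 [ 1.23  0.33 -0.06  1.46  0.02  1.35 -0.09] ydir [-0.     0.001 -1.   ] z [ 0.95  0.31 -0.  ]
blue [ 156  167   37   51 1632] [174.5 191.9] [0.497 0.265 0.014] ((174.33657836914062, 191.88522338867188), (48.46792984008789, 34.49518966674805), 86.42366790771484)
red [173 134  25   5  97] [185.  135.5] [0.7  0.21 0.1 ] ((185.0, 136.0), (4.0, 24.0), 90.0)
red [350 174   9  40 295] [354.2 193.7] [ 0.488 -0.409  0.1  ] ((354.0, 193.5), (39.0, 8.0), 90.0)
red [118 184   8   6  37] [121.8 186.5] [0.512 0.438 0.1  ] ((121.5, 186.5), (5.0, 7.0), 90.0)
gold [223 154   8   7  45] [226.8 157.5] [0.626 0.059 0.055] ((226.5, 157.0), (6.0, 7.0), 90.0)
gold [245 156   8   8  43] [248.9 159.8] [ 0.618 -0.025  0.055] ((249.01351928710938, 159.41893005371094), (7.069156646728516, 6.411561012268066), 9.462322235107422)
gold [307 167   7   6  36] [310.  169.4] [ 0.582 -0.256  0.055] ((310.0, 169.5), (5.0, 6.0), 90.0)
gold [220 186   8   8  50] [223.3 189. ] [0.506 0.072 0.055] ((223.5, 189.5), (7.0, 7.0), 90.0)
gold [134 189   7 
[... 669 characters left out ...]
] ((253.97560119628906, 135.21949768066406), (10.601428031921387, 5.300714015960693), 6.34019136428833)
black [226 153  32  48 656] [241.5 176. ] [0.561 0.005 0.005] ((241.75521850585938, 176.15399169921875), (26.601520538330078, 45.84132766723633), 6.483073711395264)
black [ 290  159   36   52 1127] [307.4 184.6] [ 0.528 -0.254  0.005] ((307.55999755859375, 184.57998657226562), (30.688434600830078, 48.22468566894531), 8.130102157592773)
black [219 168   2  18  19] [219.5 176.5] [0.559 0.091 0.005] ((219.44509887695312, 176.493896484375), (0.9938838481903076, 17.00645637512207), 6.34019136428833)
black [217 190   4   7  18] [218.4 193.9] [0.49  0.095 0.005] ((218.5, 193.0), (6.0, 3.0), 90.0)
```

View pics/crop.png

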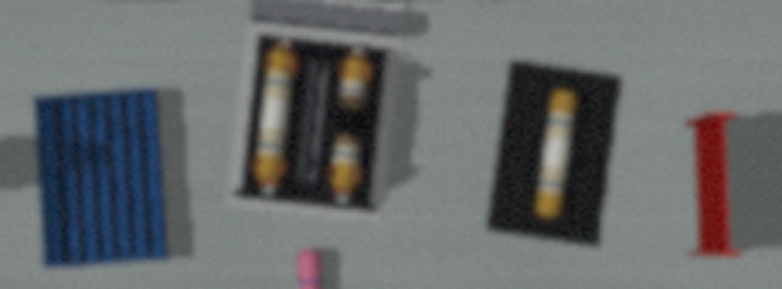

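```bash
python3 -c "
from h import *
goto([.57,-.11,.25],-1.67)"
```

```text
offset [-1.7078, -0.0948, 2.5339] turn [0.0003, 0.5323, -0.0015] t 0.1
```

```bash
python3 -m pendant '{"offset":[[-0.68,-0.04,1.0],[-0.68,-0.04,1.0],[-0.68,-0.04,1.0],[-0.68,-0.04,1.0]],"turn":[[0,0,0],[0,0,0],[0,0,0],[0,0,0]]}' 50 60; python3 -m pendant '{"offset":[[-0.68,-0.04,1.0],[-0.68,-0.04,1.0],[-0.68,-0.04,1.0],[-0.68,-0.04,1.0]],"turn":[[0,0,0],[0,0,0],[0,0,0],[0,0,0]]}'; python3 -c "
from h import *
goto([.57,-.11,.25],-1.67)"
```

```text
clock: 0.6
position: [0.3443, -0.3991, 0.2387]
ee_rot: [-0.573, 0.414, -0.414, 0.574]
ft_force: [0.3, -0.7, -0.4]
grip_width: 0.501
clock: 1.1
position: [0.4923, -0.2051, 0.2468]
ee_rot: [-0.573, 0.414, -0.413, 0.574]
ft_force: [0.4, -0.2, -0.4]
grip_width: 0.498
offset [-0.3289, -0.0156, 0.5186] turn [0.0007, 0.5342, -0.0019] t 1.1
```

```bash
python3 -m pendant '{"offset":[[-0.33,-0.016,0.52],[-0.33,-0.016,0.52],[-0.33,-0.016,0.52],[-0.33,-0.016,0.52]],"turn":[[0,0.53,0],[0,0.53,0],[0,0.53,0],[0,0.53,0]]}'
python3 - <<'E'
from h import *
state(); im,d,C=shot("w1"); print((d[d>0].min()))
hsv=cv2.cvtColor(im,cv2.COLOR_RGB2HSV);H,S,V=[hsv[...,i].astype(int) for i in range(3)]
for b,s,c in blobs((H>10)&(H<26)&(S>110)&(V>90),60): print(s,c.round(1),onplane(C,c,.055)[0].round(4),onplane(C,c,.017)[0].round(4),np.median(d[b]))
E
```

```text
clock: 1.6
position: [0.5704, -0.1085, 0.2495]
ee_rot: [-0.476, 0.524, -0.522, 0.476]
ft_force: [0.5, -0.5, -0.1]
grip_width: 0.498
t 1.6 p [ 0.5704 -0.1085  0.2495] yaw -1.6637 F [ 0.5 -0.5 -0.1] g 0.498 j7 [ 0.5   0.26 -0.46  1.53  0.12  1.37 -1.64] ydir [-0.002  0.002 -1.   ] z [ 1.   -0.09 -0.  ]
0.056219637
[ 71 109  34  29 693] [ 86.  123.3] [0.6252 0.0597 0.055 ] [0.6236 0.0795 0.017 ] 0.3225961
[156 110  32  29 708] [170.3 124.5] [ 0.6162 -0.0241  0.055 ] [ 0.6136 -0.0137  0.017 ] 0.32260942
[381 117  29  26 605] [395.1 129.9] [ 0.59   -0.2478  0.055 ] [ 0.5845 -0.2628  0.017 ] 0.36172217
[366 218  27  24 437] [378.3 230.3] [ 0.4824 -0.2316  0.055 ] [ 0.4647 -0.2447  0.017 ] 0.3936225
[ 86 221  30  27 463] [ 99.9 235.4] [0.5044 0.0729 0.055 ] [0.4892 0.0942 0.017 ] 0.35383144
[164 223  28  26 376] [175.4 234.9] [ 0.4973 -0.0099  0.055 ] [0.4813 0.002  0.017 ] 0.35345057
```

View pics/w1.png

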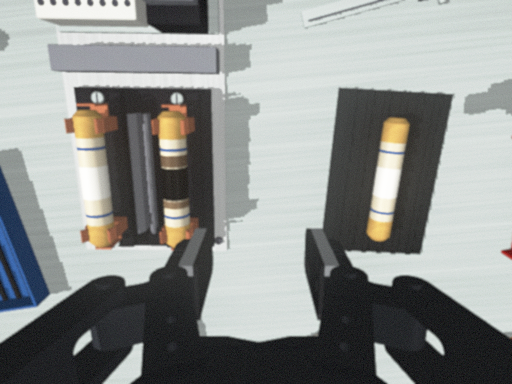

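```bash
cat >> h.py <<'E'
def cloud(d,C):
    K,R,c=C; v,u=np.mgrid[:d.shape[0],:d.shape[1]]; p=np.stack([u,v,np.ones_like(u)],-1)@np.linalg.inv(K).T*d[...,None]
    P=p@R.T+c; P[d==0]=9; return P
def fuse(P,c0,z0,yaw0,L=.08,top=.007):
    """crest line of a fuse near c0, axis height z0; returns axis point nearest c0, yaw, mean crest z"""
    yaw=yaw0;c=np.array(c0,float)
    for _ in range(4):
        a=np.array([np.cos(yaw),np.sin(yaw)]);n=np.array([-a[1],a[0]])
        s=(P[...,:2]-c)@a;t=(P[...,:2]-c)@n
        m=(abs(s)<L/2)&(abs(t)<.014)&(P[...,2]>z0+top)&(P[...,2]<z0+.025)
        k=np.polyfit(s[m],t[m],1); yaw+=np.arctan(k[0]); c=c+n*k[1]
    return c,yaw,np.percentile(P[...,2][m],90),m,m.sum(),s
E
python3 - <<'E'
from h import *
im,d,C=load("w1");P=cloud(d,C);V=im.max(2).astype(int)
for n,c0,z0,y0,L in [("left",(.565,.066),.055,-.11,.08),("right",(.5567,-.017),.055,-.11,.08),("spare",(.526,-.254),.017,-.14,.14)]:
    c,y,zc,m,k,s=fuse(P,c0,z0,y0,L); a=np.array([np.cos(y),np.sin(y)])
    # wide extents along axis
    print(n,c.round(4),round(y,4),"crest",zc.round(4),k)
    if n=="spare":
        t=(P[...,:2]-c)@np.array([-a[1],a[0]]);mm=(abs(t)<.006)&(abs(s)<.1)&(P[...,2]>.017);print("ends",s[mm].min(),s[mm].max()); e=(s[mm].min()+s[mm].max())/2;print("centre",c+a*e)
    if n=="right":
        mm=m&(V<55);print("band",np.percentile(s[mm],[0,5,50,95,100]),mm.sum());e=np.percentile(s[mm],[3,97]).mean();print("centre",c+a*e)
    if n=="left":
        mm=m&(im.min(2)>175);print("band",np.percentile(s[mm],[0,5,50,95,100]),mm.sum())
# bench plane check
print("bench z",np.median(P[150:300,240:300,2]), "block top",np.median(P[180:240,115:125,2]))
E
```

```text
left [0.5646 0.0626] -0.1084 crest 0.0677 1544
band [-0.0399259  -0.03328681  0.00168276  0.03345404  0.03998736] 1271
right [ 0.5564 -0.02  ] -0.1083 crest 0.0676 1536
band [-0.01466696 -0.01257044  0.00133708  0.01430213  0.01628598] 582
centre [ 0.55712455 -0.02007292]
spare [ 0.5261 -0.253 ] -0.1479 crest 0.0293 2135
ends -0.0724322635014273 0.07239166985091783
centre [ 0.52612635 -0.25295798]
bench z -0.0007453648454613104 block top 0.02588515070539174
```

```bash
python3 -c "
from h import *
goto([.557,-.020,.12],-1.679);goto([.557,-.020,.036],-1.679)"
```

```text
offset [-0.4412, 0.6489, -0.1053] turn [0.0021, 0.0184, -0.0015] t 1.65
offset [-0.4407, 1.0689, -0.1046] turn [0.0021, 0.0184, -0.0015] t 1.65
```

```bash
python3 -m pendant '{"offset":[[-0.44,0.3,-0.105],[-0.44,0.55,-0.105],[-0.44,0.65,-0.105],[-0.44,0.65,-0.105]],"turn":[[0,0.018,0],[0,0.018,0],[0,0.018,0],[0,0.018,0]]}' 58 60; python3 -c "
from h import *
goto([.557,-.020,.036],-1.679)"
```

```text
clock: 2.15
position: [0.5545, -0.0212, 0.1174]
ee_rot: [-0.474, 0.528, -0.524, 0.471]
ft_force: [0.3, 0.2, 0.1]
grip_width: 0.582
offset [-0.0069, 0.4068, 0.0146] turn [0.0092, 0.0019, -0.0006] t 2.15
```

```bash
python3 -m pendant '{"offset":[[-0.007,0.2,0.015],[-0.007,0.36,0.015],[-0.007,0.407,0.015],[-0.007,0.407,0.015]],"turn":[[0.009,0.002,0],[0.009,0.002,0],[0.009,0.002,0],[0.009,0.002,0]]}' 58 60;python3 -c "
from h import *
state()"; python3 -m pendant '{"offset":[[0,0,0],[0,0,0],[0,0,0],[0,0,0],[0,0,0]],"turn":[[0,0,0],[0,0,0],[0,0,0],[0,0,0],[0,0,0]]}' 0 70;python3 -c "
from h import *
state();goto([.557,-.020,.136],-1.679)"
```

```text
clock: 2.65
position: [0.5579, -0.021, 0.0373]
ee_rot: [0.472, -0.526, 0.527, -0.472]
ft_force: [0.4, 0.5, 0.3]
grip_width: 0.582
t 2.65 p [ 0.5579 -0.021   0.0373] yaw -1.68 F [0.4 0.5 0.3] g 0.582 j7 [ 0.36  0.42 -0.48  1.82  0.23  0.96 -1.9 ] ydir [ 0.001  0.    -1.   ] z [ 0.99 -0.11  0.  ]
clock: 3.28
position: [0.5595, -0.0202, 0.0394]
ee_rot: [0.471, -0.525, 0.527, -0.473]
ft_force: [-0.0, 2.7, 7.2]
grip_width: 0.291
t 3.275 p [ 0.5595 -0.0202  0.0394] yaw -1.6795 F [-0.   2.7  7.2] g 0.291 j7 [ 0.36  0.42 -0.48  1.82  0.23  0.96 -1.9 ] ydir [ 0.005  0.001 -1.   ] z [ 0.99 -0.11  0.  ]
offset [-0.0003, -0.4832, -0.0103] turn [-0.0058, -0.0006, -0.0014] t 3.275
```

```bash
python3 -m pendant '{"offset":[[0,-0.05,0],[0,-0.1,0],[0,-0.2,0],[0,-0.35,0],[0,-0.5,0],[0,-0.5,0]],"turn":[[0,0,0],[0,0,0],[0,0,0],[0,0,0],[0,0,0],[0,0,0]]}'
python3 - <<'E'
from h import *
state(); im,d,C=shot("w2")
# tray: use top cam + depth
f=np.load("pics/top0.npz");t=f["im"];Ct=cam("top");hsv=cv2.cvtColor(t,cv2.COLOR_RGB2HSV)
b=[x for x in blobs((hsv[...,0]>100)&(hsv[...,0]<125)&(hsv[...,1]>120),800) if 140<x[2][0]<210][0]
r=cv2.minAreaRect(np.argwhere(b[0])[:,::-1].astype(np.float32)); q=onplane(Ct,cv2.boxPoints(r),.028); print(r,q.round(3).tolist(),q.mean(0).round(4))
for i in range(4): e=q[(i+1)%4]-q[i]; print(np.linalg.norm(e).round(3),np.arctan2(e[1],e[0]).round(3))
cv2.imwrite("pics/w2s.png",im[:,:,::-1])
E
```

```text
clock: 4.03
position: [0.5609, -0.0208, 0.1432]
ee_rot: [0.469, -0.524, 0.529, -0.475]
ft_force: [0.2, -0.5, -2.1]
grip_width: 0.291
t 4.025 p [ 0.5609 -0.0208  0.1432] yaw -1.6801 F [ 0.2 -0.5 -2.1] g 0.291 j7 [ 0.39  0.3  -0.51  1.73  0.16  1.15 -1.84] ydir [ 0.01  -0.001 -1.   ] z [ 0.99 -0.11  0.01]
((174.33657836914062, 191.88522338867188), (48.46792984008789, 34.49518966674805), 86.42366790771484) [[0.586, 0.336, 0.028], [0.595, 0.203, 0.028], [0.408, 0.189, 0.028], [0.4, 0.321, 0.028]] [0.497  0.2623 0.028 ]
0.133 -1.506
0.187 -3.068
0.132 1.635
0.187 0.079
```

View pics/w2.png

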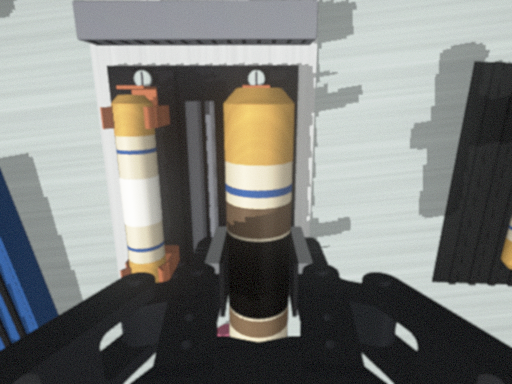

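```bash
python3 -c "
from h import *
goto([.497,.262,.10],-1.502)"
```

```text
offset [-1.3711, 0.2038, -0.4684] turn [-0.0099, -0.2267, 0.0002] t 4.075
```

```bash
python3 -m pendant '{"offset":[[-1,0,-0.34],[-1,0,-0.34],[-1,0,-0.34],[-1,0,-0.34]],"turn":[[-0.01,-0.2,0],[-0.01,-0.2,0],[-0.01,-0.2,0],[-0.01,-0.2,0]]}';python3 -c "
from h import *
goto([.497,.262,.10],-1.502)"
```

```text
clock: 4.58
position: [0.5122, 0.1894, 0.1407]
ee_rot: [0.513, -0.487, 0.486, -0.513]
ft_force: [-0.1, -1.0, -0.8]
grip_width: 0.292
offset [-0.3662, 0.204, -0.0563] turn [0.0013, -0.0203, -0.0011] t 4.575
```

```bash
python3 -m pendant '{"offset":[[-0.3,0.05,-0.05],[-0.365,0.2,-0.056],[-0.366,0.4,-0.056],[-0.366,0.4,-0.056]],"turn":[[0,-0.02,0],[0,-0.02,0],[0,-0.02,0],[0,-0.02,0]]}';python3 -c "
from h import *
goto([.497,.262,.0075],-1.502)
im,d,C=shot('w3');P=cloud(d,C);hsv=cv2.cvtColor(im,cv2.COLOR_RGB2HSV);m=(hsv[...,0]>100)&(hsv[...,0]<125)&(hsv[...,1]>120)&(P[...,2]>.022)&(P[...,2]<.034)
q=P[m][:,:2];a=np.array([np.cos(.07),np.sin(.07)]);n=np.array([-a[1],a[0]]);c=np.array([.497,.262]);print('rim x',np.percentile((q-c)@a,[.5,50,99.5]),'y',np.percentile((q-c)@n,[.5,50,99.5]),m.sum())"
```

```text
clock: 5.08
position: [0.4948, 0.2605, 0.0579]
ee_rot: [0.519, -0.484, 0.481, -0.515]
ft_force: [-0.6, -0.3, -1.7]
grip_width: 0.29
offset [-0.0071, 0.2517, 0.0131] turn [0.009, 0.0002, 0.0021] t 5.075
rim x [-0.04127381  0.0735312   0.09773877] y [-0.06400537  0.00847917  0.07127185] 5926
```

```bash
python3 -m pendant '{"offset":[[-0.022,0.12,0.013],[-0.022,0.2,0.013],[-0.022,0.25,0.013],[-0.022,0.25,0.013]],"turn":[[0.009,0,0.002],[0.009,0,0.002],[0.009,0,0.002],[0.009,0,0.002]]}';python3 -m pendant '{"offset":[[0,0,0],[0,0,0],[0,0,0]],"turn":[[0,0,0],[0,0,0],[0,0,0]]}' 56;python3 -m pendant '{"offset":[[0,-0.1,0],[0,-0.4,0],[0,-0.7,0],[0,-0.7,0]],"turn":[[0,0,0],[0,0,0],[0,0,0],[0,0,0]]}';python3 - <<'E'
from h import *
state(); im,d,C=shot("w4"); P=cloud(d,C)
c,y,zc,m,k,s=fuse(P,(.497,.265),.018,.07,.14); print(c,y,zc,k)
goto([.526,-.10,.16],-1.719); goto([.526,-.253,.08],-1.719)
E
```

```text
clock: 5.62
position: [0.4983, 0.2654, 0.01]
ee_rot: [-0.516, 0.482, -0.483, 0.518]
ft_force: [-0.1, 0.1, -1.4]
grip_width: 0.289
clock: 6.0
position: [0.4986, 0.2655, 0.0104]
ee_rot: [-0.516, 0.482, -0.483, 0.518]
ft_force: [-0.2, -0.2, 0.4]
grip_width: 0.56
clock: 6.5
position: [0.5004, 0.2673, 0.157]
ee_rot: [-0.513, 0.481, -0.484, 0.521]
ft_force: [1.4, -0.4, -1.2]
grip_width: 0.56
t 6.5 p [0.5004 0.2673 0.157 ] yaw -1.5023 F [ 1.4 -0.4 -1.2] g 0.56 j7 [ 0.01  0.33 -0.69  1.69  0.23  1.19 -2.24] ydir [ 0.012  0.005 -1.   ] z [1.   0.07 0.01]
[0.49698002 0.26528497] 0.07669305297981055 0.03041057363203385 3892
offset [1.8357, -0.0348, 0.0089] turn [-0.0104, 0.2755, -0.0045] t 6.55
offset [2.6, 0.3627, -0.0467] turn [-0.0104, 0.2755, -0.0045] t 6.55
```

View pics/w4.png

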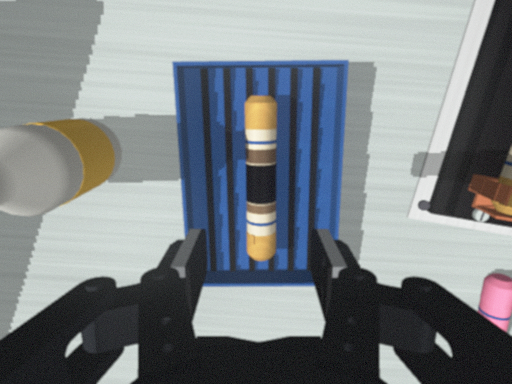

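```bash
python3 -m pendant '{"offset":[[1,-0.02,0],[1,-0.02,0],[1,-0.02,0],[1,-0.02,0]],"turn":[[-0.01,0.27,0],[-0.01,0.27,0],[-0.01,0.27,0],[-0.01,0.27,0]]}' 56;python3 -c "
from h import *
goto([.526,-.16,.15],-1.719)"
```

```text
clock: 7.05
position: [0.5126, 0.0615, 0.157]
ee_rot: [-0.461, 0.537, -0.536, 0.461]
ft_force: [0.0, 1.6, -0.3]
grip_width: 0.56
offset [1.0851, 0.0329, 0.2325] turn [0.0015, -0.003, -0.0021] t 7.05
```

```bash
python3 -m pendant '{"offset":[[1,0.03,0.22],[1,0.03,0.22],[1,0.03,0.22],[1,0.03,0.22]],"turn":[[0,0,0],[0,0,0],[0,0,0],[0,0,0]]}';python3 - <<'E'
from h import *
im,d,C=shot("w5"); P=cloud(d,C)
c,y,zc,m,k,s=fuse(P,(.526,-.253),.017,-.148,.14); print(c,y,zc,k, s[m].min(),s[m].max())
a=np.array([np.cos(y),np.sin(y)]);t=(P[...,:2]-c)@np.array([-a[1],a[0]]);mm=(abs(t)<.006)&(abs(s)<.1)&(P[...,2]>.015);print(s[mm].min(),s[mm].max())
goto([*c,.08],y-np.pi/2)
E
```

```text
clock: 7.55
position: [0.5251, -0.1464, 0.1498]
ee_rot: [-0.46, 0.538, -0.536, 0.459]
ft_force: [-0.2, 0.9, -0.4]
grip_width: 0.56
[ 0.52597776 -0.25314919] -0.14857394655693193 0.02932102321018456 4274 -0.06988344795587795 0.06980355343016396
-0.07248865341944757 0.07232813298653365
offset [0.5195, 0.3479, 0.0865] turn [0.0035, -0.0094, -0.0007] t 7.6
```

```bash
python3 -m pendant '{"offset":[[0.3,0.1,0.05],[0.52,0.25,0.086],[0.52,0.35,0.086],[0.52,0.35,0.086],[0.52,0.35,0.086]],"turn":[[0,-0.009,0],[0,-0.009,0],[0,-0.009,0],[0,-0.009,0],[0,-0.009,0]]}';python3 - <<'E'
from h import *
goto([.526,-.2531,.005],-1.7194)
E
```

```text
clock: 8.22
position: [0.5269, -0.2512, 0.0805]
ee_rot: [-0.462, 0.536, -0.534, 0.462]
ft_force: [-1.1, -0.4, -0.6]
grip_width: 0.56
offset [0.0104, 0.3775, -0.0025] turn [0.0023, 0.0033, -0.0015] t 8.225
```

```bash
python3 -m pendant '{"offset":[[0.01,0.2,-0.003],[0.01,0.32,-0.003],[0.01,0.378,-0.003],[0.01,0.378,-0.003]],"turn":[[0.002,0.003,0],[0.002,0.003,0],[0.002,0.003,0],[0.002,0.003,0]]}';python3 -c "
from h import *
state()"; python3 -m pendant '{"offset":[[0,0,0],[0,0,0],[0,0,0],[0,0,0],[0,0,0]],"turn":[[0,0,0],[0,0,0],[0,0,0],[0,0,0],[0,0,0]]}' 0 100;python3 -c "
from h import *
state()"
```

```text
clock: 8.72
position: [0.5263, -0.2524, 0.0054]
ee_rot: [-0.461, 0.536, -0.535, 0.462]
ft_force: [-0.8, -0.1, -0.6]
grip_width: 0.562
t 8.725 p [ 0.5263 -0.2524  0.0054] yaw -1.7181 F [-0.8 -0.1 -0.6] g 0.562 j7 [ 0.64  0.49 -0.33  1.77  0.19  0.91 -1.49] ydir [ 0.     0.001 -1.   ] z [ 0.99 -0.15  0.  ]
clock: 9.35
position: [0.5276, -0.2538, 0.0074]
ee_rot: [0.461, -0.535, 0.537, -0.462]
ft_force: [-1.0, -2.5, 7.2]
grip_width: 0.279
t 9.35 p [ 0.5276 -0.2538  0.0074] yaw -1.7189 F [-1.  -2.5  7.2] g 0.279 j7 [ 0.64  0.49 -0.33  1.77  0.19  0.91 -1.49] ydir [ 0.003 -0.001 -1.   ] z [ 0.99 -0.15  0.  ]
```

```bash
python3 -m pendant '{"offset":[[0,-0.05,0],[0,-0.2,0],[0,-0.45,0],[0,-0.7,0],[0,-0.75,0],[0,-0.75,0]],"turn":[[0,0,0],[0,0,0],[0,0,0],[0,0,0],[0,0,0],[0,0,0]]}';python3 - <<'E'
from h import *
state(); im,d,C=shot("w6"); P=cloud(d,C)
o=manip.get_obs();z=o["position"][2]
for zz in [z+.012]:
    c,y,zc,m,k,s=fuse(P,o["position"][:2]+np.array([.03,-.004]),zz,-.148,.06,.005); print(c,y,"crest rel TCP",zc-z,k,s[m].min(),s[m].max())
    # far-end + tilt along the axis
    cm=m&(abs(s)<.05); a=np.array([np.cos(y),np.sin(y)]);t=(P[...,:2]-c)@np.array([-a[1],a[0]])
    for lo in np.arange(-.06,.06,.01):
        w=(abs(t)<.003)&(s>lo)&(s<lo+.01)&(P[...,2]>z); 
        if w.sum(): print(round(lo+.005,3),np.median(P[...,2][w]).round(4)-z,w.sum())
    e=(abs(t)<.005)&(P[...,2]>z)&(abs(s)<.12); smax=s[e].max(); print("far end rel TCP", (c+a*smax-o["position"][:2])@a)
goto([.557,-.020,.15],-1.679)
E
```

```text
clock: 10.1
position: [0.5272, -0.2536, 0.158]
ee_rot: [0.461, -0.534, 0.537, -0.462]
ft_force: [-0.3, -0.0, -2.3]
grip_width: 0.28
t 10.1 p [ 0.5272 -0.2536  0.158 ] yaw -1.7187 F [-0.3 -0.  -2.3] g 0.28 j7 [ 0.67  0.32 -0.36  1.65  0.12  1.19 -1.44] ydir [ 0.004 -0.002 -1.   ] z [ 0.99 -0.15  0.  ]
[ 0.55646505 -0.2583182 ] -0.14511968088304852 crest rel TCP 0.0236749195194704 8901 -0.029987953712524378 0.029994943848094972
-0.055 0.022852548635211106 277
-0.045 0.0231525486352111 286
-0.035 0.0231525486352111 327
-0.025 0.023352548635211107 440
-0.015 0.08125254863521111 1429
-0.005 0.022952548635211123 386
0.005 0.022952548635211123 414
0.015 0.023052548635211112 426
0.025 0.023252548635211118 471
0.035 0.022952548635211123 491
0.045 0.019252548635211114 101
far end rel TCP 0.07216592669984882
offset [-1.1763, 0.0329, -0.0218] turn [-0.003, -0.0506, 0.0004] t 10.15
```

```bash
python3 -m pendant '{"offset":[[-1,0.03,-0.02],[-1,0.03,-0.02],[-1,0.03,-0.02],[-1,0.03,-0.02]],"turn":[[0,-0.05,0],[0,-0.05,0],[0,-0.05,0],[0,-0.05,0]]}';python3 - <<'E'
from h import *
goto([.557,-.020,.12],-1.679)
a=np.array([np.cos(-.108),np.sin(-.108)]);n=np.array([-a[1],a[0]]);c=np.array([.557,-.020])
im,d,C=load("w1");P=cloud(d,C);hsv=cv2.cvtColor(im,cv2.COLOR_RGB2HSV);H,S=hsv[...,0],hsv[...,1]
s=(P[...,:2]-c)@a;t=(P[...,:2]-c)@n
m=(H<13)&(S>100)&(P[...,2]>.06)&(P[...,2]<.075)
for sx in(-1,1):
  for t0,nm in((0,"R"),(.084,"L")):
    for sy in(-1,1):
        w=m&(s*sx>.04)&(s*sx<.08)&((t-t0)*sy>.006)&((t-t0)*sy<.025)
        if w.sum()>5: print(nm,sx,sy,w.sum(),"s",np.percentile(s[w],[3,97]).round(4),"t",np.percentile(t[w]-t0,[3,97]).round(4))
E
```

```text
clock: 10.65
position: [0.5513, -0.0493, 0.1489]
ee_rot: [-0.474, 0.525, -0.524, 0.474]
ft_force: [0.1, -0.8, -1.2]
grip_width: 0.28
offset [-0.1482, 0.145, 0.0135] turn [0.0006, 0.0086, -0.0022] t 10.65
R -1 -1 37 s [-0.0591 -0.0513] t [-0.015  -0.0099]
R -1 1 73 s [-0.0643 -0.0511] t [0.0119 0.0168]
L -1 -1 61 s [-0.0647 -0.051 ] t [-0.0153 -0.0096]
L -1 1 59 s [-0.0627 -0.0516] t [0.0118 0.0157]
R 1 -1 73 s [0.0517 0.0647] t [-0.0149 -0.0093]
R 1 1 92 s [0.0511 0.0645] t [0.012  0.0166]
L 1 -1 76 s [0.0514 0.0645] t [-0.0151 -0.0096]
L 1 1 76 s [0.0526 0.0633] t [0.0115 0.0156]
```

```bash
python3 -m pendant '{"offset":[[-0.148,0.1,0.013],[-0.15,0.25,0.013],[-0.15,0.365,0.013],[-0.15,0.365,0.013],[-0.15,0.365,0.013]],"turn":[[0,0.008,0],[0,0.008,0],[0,0.008,0],[0,0.008,0],[0,0.008,0]]}';python3 - <<'E'
from h import *
state();goto([.557,-.0195,.045],-1.679)
E
```

```text
clock: 11.28
position: [0.557, -0.0199, 0.0763]
ee_rot: [-0.472, 0.527, -0.526, 0.473]
ft_force: [0.0, -1.0, -2.3]
grip_width: 0.281
t 11.275 p [ 0.557  -0.0199  0.0763] yaw -1.6791 F [ 0.  -1.  -2.3] g 0.281 j7 [ 0.36  0.37 -0.48  1.79  0.19  1.03 -1.87] ydir [-0.001  0.002 -1.   ] z [ 0.99 -0.11 -0.  ]
offset [-0.0019, 0.1563, -0.0002] turn [0.0009, -0.0001, -0.0024] t 11.275
```

```bash
python3 -m pendant '{"offset":[[-0.002,0.04,0],[-0.002,0.08,0],[-0.002,0.11,0],[-0.002,0.14,0],[-0.002,0.16,0],[-0.002,0.16,0],[-0.002,0.16,0]],"turn":[[0.001,0,-0.002],[0.001,0,-0.002],[0.001,0,-0.002],[0.001,0,-0.002],[0.001,0,-0.002],[0.001,0,-0.002],[0.001,0,-0.002]]}' 0 120;python3 - <<'E'
from h import *
state();goto([.557,-.0195,.045],-1.679)
E
```

```text
clock: 12.15
position: [0.5571, -0.0191, 0.045]
ee_rot: [-0.472, 0.526, -0.526, 0.472]
ft_force: [-4.8, 1.8, 11.9]
grip_width: 0.271
t 12.15 p [ 0.5571 -0.0191  0.045 ] yaw -1.6787 F [-4.8  1.8 11.9] g 0.271 j7 [ 0.35  0.41 -0.47  1.82  0.22  0.97 -1.89] ydir [ 0.  0. -1.] z [ 0.99 -0.11  0.  ]
offset [0.0021, 0.0002, -0.0001] turn [-0.0001, 0.0004, -0.0002] t 12.15
```

Run:
```python
from h import *
im,d,C=shot("w7");P=cloud(d,C)
a=np.array([np.cos(-.108),np.sin(-.108)]);n=np.array([-a[1],a[0]]);c=np.array([.557,-.0195])
s=(P[...,:2]-c)@a
for nm,t0 in(("R",0),("L",.0835)):
    t=(P[...,:2]-c)@n-t0
    for lo in np.arange(-.07,.07,.01):
        w=(abs(t)<.003)&(s>lo)&(s<lo+.01)&(P[...,2]>.03)&(P[...,2]<.09)
        if w.sum()>3: print(nm,round(lo+.005,3),np.median(P[...,2][w]).round(4),w.sum())
```

```text
R -0.035 0.0666 129
R -0.025 0.0667 279
R -0.015 0.0669 284
R -0.005 0.0669 307
R 0.005 0.0669 338
R 0.015 0.0668 384
R 0.025 0.0667 391
R 0.035 0.0667 406
R 0.045 0.0667 429
R 0.055 0.0668 453
R 0.065 0.0664 486
R 0.075 0.0552 235
L -0.025 0.0671 49
L -0.015 0.0672 300
L -0.005 0.0672 343
L 0.005 0.0672 356
L 0.015 0.067 385
L 0.025 0.067 405
L 0.035 0.067 428
L 0.045 0.067 458
L 0.055 0.0671 478
L 0.065 0.0668 522
L 0.075 0.0561 262
```

```bash
python3 -m pendant '{"offset":[[0,0.01,0],[0,0.015,0],[0,0.015,0]],"turn":[[0,0,0],[0,0,0],[0,0,0]]}'; python3 -m pendant '{"offset":[[0,0,0],[0,0,0],[0,0,0]],"turn":[[0,0,0],[0,0,0],[0,0,0]]}' 56; python3 -m pendant '{"offset":[[0,-0.1,0],[0,-0.4,0],[0,-0.7,0],[0,-0.9,0],[0,-0.9,0]],"turn":[[0,0,0],[0,0,0],[0,0,0],[0,0,0],[0,0,0]]}';python3 - <<'E'
from h import *
state();im,d,C=shot("w8");P=cloud(d,C)
a=np.array([np.cos(-.108),np.sin(-.108)]);n=np.array([-a[1],a[0]]);c=np.array([.557,-.0195])
s=(P[...,:2]-c)@a
for nm,t0 in(("R",0),("L",.0835)):
    t=(P[...,:2]-c)@n-t0
    for lo in (-.07,-.05,-.03,.03,.05,.06):
        w=(abs(t)<.003)&(s>lo)&(s<lo+.01)&(P[...,2]>.03)&(P[...,2]<.09)
        if w.sum()>3: print(nm,round(lo+.005,3),np.median(P[...,2][w]).round(4),w.sum())
# slot lips, height 36 mm
t=(P[...,:2]-c)@n-.042
for lo in np.arange(-.06,.06,.03):
    for sg in(-1,1):
        w=(s>lo)&(s<lo+.03)&(t*sg>.001)&(t*sg<.015)&(P[...,2]>.032)&(P[...,2]<.04); 
        if w.sum()>3: print("slot",lo.round(2),sg,np.percentile(t[w],[3,50,97]).round(4),np.median(P[...,2][w]).round(4),w.sum())
w=(abs(t)<.012)&(P[...,2]>.030)&(P[...,2]<.04)&(abs(s)<.1);print("rib ends",np.percentile(s[w],[.5,99.5]))
goto([.49,-.2,.25],-1.57)
E
```

```text
clock: 12.58
position: [0.5572, -0.0191, 0.0446]
ee_rot: [0.472, -0.526, 0.527, -0.472]
ft_force: [-14.1, 0.8, 31.5]
grip_width: 0.271
clock: 12.95
position: [0.557, -0.0193, 0.0441]
ee_rot: [0.473, -0.526, 0.527, -0.472]
ft_force: [-0.6, -0.4, -0.3]
grip_width: 0.557
clock: 13.58
position: [0.5587, -0.0188, 0.2289]
ee_rot: [0.471, -0.524, 0.528, -0.474]
ft_force: [-0.4, -0.3, -0.8]
grip_width: 0.562
t 13.575 p [ 0.5587 -0.0188  0.2289] yaw -1.6788 F [-0.4 -0.3 -0.8] g 0.562 j7 [ 0.39  0.22 -0.51  1.63  0.11  1.31 -1.81] ydir [ 0.007 -0.002 -1.   ] z [ 0.99 -0.11  0.01]
R -0.065 0.067 50
R -0.045 0.067 58
R -0.025 0.067 69
R 0.035 0.0672 76
R 0.055 0.0669 77
R 0.065 0.0667 83
L -0.065 0.0671 51
L -0.045 0.0669 60
L -0.025 0.0672 61
L 0.035 0.0669 74
L 0.055 0.0672 74
L 0.065 0.0668 80
slot -0.06 -1 [-0.0101 -0.0081 -0.0056] 0.0338 112
slot -0.06 1 [0.0064 0.0084 0.0108] 0.0339 116
slot -0.03 -1 [-0.01   -0.0081 -0.0055] 0.034 114
slot -0.03 1 [0.0062 0.0084 0.0109] 0.0338 129
slot 0.0 -1 [-0.0101 -0.0081 -0.0055] 0.034 125
slot 0.0 1 [0.0061 0.0084 0.0108] 0.0338 136
slot 0.03 -1 [-0.01   -0.0081 -0.0058] 0.0341 130
slot 0.03 1 [0.0062 0.0084 0.0108] 0.0339 143
rib ends [-0.06743443  0.06765754]
offset [0.9365, -0.1178, -0.2384] turn [-0.0041, -0.1386, 0.0017] t 13.625
```

View pics/w8.png

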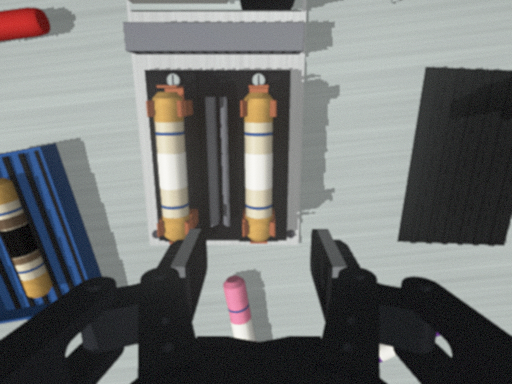

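```bash
python3 -m pendant '{"offset":[[0.94,-0.12,-0.24],[0.94,-0.12,-0.24],[0.94,-0.12,-0.24],[0.94,-0.12,-0.24]],"turn":[[0,-0.14,0],[0,-0.14,0],[0,-0.14,0],[0,-0.14,0]]}'; python3 -c "
from h import *
goto([.50,-.36,.26],-1.57)"
```

```text
clock: 14.12
position: [0.4871, -0.2055, 0.25]
ee_rot: [0.499, -0.5, 0.502, -0.498]
ft_force: [0.3, 0.8, -0.0]
grip_width: 0.565
offset [0.7722, -0.0481, 0.0688] turn [-0.0019, -0.0083, 0.003] t 14.125
```

```bash
python3 -m pendant '{"offset":[[0.77,-0.05,0.07],[0.77,-0.05,0.07],[0.77,-0.05,0.07],[0.77,-0.05,0.07]],"turn":[[0,0,0],[0,0,0],[0,0,0],[0,0,0]]}'
python3 - <<'E'
from h import *
state();im,d,C=shot("w9");P=cloud(d,C);hsv=cv2.cvtColor(im,cv2.COLOR_RGB2HSV);H,S=hsv[...,0].astype(int),hsv[...,1]
m=((H<6)|(H>173))&(S>130)&(P[...,2]>.098)&(P[...,2]<.112)
q=P[m];r=cv2.minAreaRect(q[:,:2].astype(np.float32)*1000);print(m.sum(),r,np.median(q[:,2]))
c=np.array([.488,-.409]);yaw=0
core=q[:,:2]
for _ in range(4):
    a=np.array([np.cos(yaw),np.sin(yaw)]);n=np.array([-a[1],a[0]]);s=(core-c)@a;t=(core-c)@n
    w=(abs(s)<.065)&(abs(t)<.02 if _==0 else abs(t)<.006);k=np.polyfit(s[w],t[w],1);yaw+=np.arctan(k[0]);c=c+n*k[1]
    e=(s.min()+s.max())/2;c=c+a*e
print(c,yaw,s.min(),s.max(),w.sum())
goto([*c,.13],yaw-np.pi/2)
E
```

```text
clock: 14.62
position: [0.4994, -0.3614, 0.2586]
ee_rot: [0.498, -0.502, 0.502, -0.497]
ft_force: [0.8, 1.3, -0.1]
grip_width: 0.557
t 14.625 p [ 0.4994 -0.3614  0.2586] yaw -1.5797 F [ 0.8  1.3 -0.1] g 0.557 j7 [ 0.77  0.32 -0.28  1.43  0.09  1.41 -1.09] ydir [-0.001 -0.001 -1.   ] z [ 1.   -0.01 -0.  ]
815 ((487.74029541015625, -418.0154113769531), (26.553382873535156, 152.38194274902344), 89.4864273071289) 0.10390875182491077
[ 0.48806693 -0.42028322] 0.020864029241943353 -0.07624407951966351 0.07624457439294623 584
offset [0.3056, 0.6449, -0.0585] turn [0.0001, -0.0345, 0.0005] t 14.675
```

View pics/w9.png

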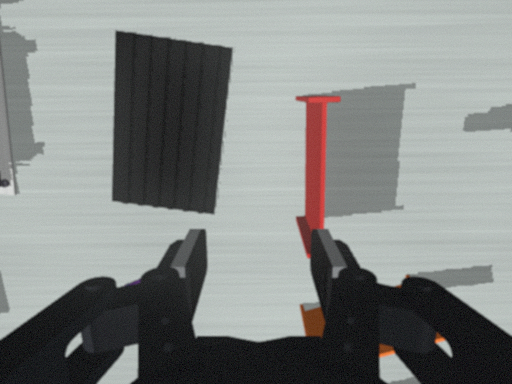

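```bash
python3 -m pendant '{"offset":[[0.2,0.3,-0.05],[0.3,0.5,-0.058],[0.3,0.5,-0.058],[0.3,0.5,-0.058]],"turn":[[0,-0.01,0],[0,-0.01,0],[0,-0.01,0],[0,-0.01,0]]}'
python3 - <<'E'
from h import *
state();im,d,C=shot("w10");P=cloud(d,C);hsv=cv2.cvtColor(im,cv2.COLOR_RGB2HSV);H,S=hsv[...,0].astype(int),hsv[...,1]
m=((H<6)|(H>173))&(S>130)&(P[...,2]>.102)&(P[...,2]<.112)
q=P[m];print(m.sum(),np.median(q[:,2]))
for x0 in np.arange(.40,.58,.01):
    w=abs(q[:,0]-x0)<.004
    if w.sum()>4: print(round(x0,2),np.percentile(q[w,1],[3,50,97]).round(4),w.sum())
print(q[:,0].min(),q[:,0].max())
w=(q[:,0]>.425)&(q[:,0]<.555);print(np.polyfit(q[w,0]-.488,q[w,1],1))
E
```

```text
clock: 15.18
position: [0.4898, -0.4171, 0.1603]
ee_rot: [-0.501, 0.499, -0.499, 0.501]
ft_force: [0.2, 0.2, -0.2]
grip_width: 0.563
t 15.175 p [ 0.4898 -0.4171  0.1603] yaw -1.5667 F [ 0.2  0.2 -0.2] g 0.563 j7 [ 0.83  0.43 -0.25  1.49  0.11  1.24 -1.01] ydir [ 0.002  0.    -1.   ] z [1. 0. 0.]
1833 0.10414061506942024
0.41 [-0.4349 -0.4223 -0.4105] 93
0.42 [-0.4285 -0.4229 -0.4154] 75
0.43 [-0.4242 -0.4225 -0.4207] 62
0.44 [-0.4241 -0.4227 -0.4207] 62
0.45 [-0.4239 -0.422  -0.4199] 70
0.46 [-0.4232 -0.4218 -0.4199] 67
0.47 [-0.4231 -0.4217 -0.4198] 68
0.48 [-0.4223 -0.421  -0.4197] 61
0.49 [-0.4223 -0.421  -0.4197] 60
0.5 [-0.4221 -0.4209 -0.4196] 62
0.51 [-0.422  -0.4208 -0.4189] 73
0.52 [-0.4219 -0.4201 -0.4189] 77
0.53 [-0.4218 -0.42   -0.4188] 74
0.54 [-0.4211 -0.4199 -0.4187] 70
0.55 [-0.421  -0.4193 -0.4181] 83
0.56 [-0.4317 -0.4192 -0.4072] 408
0.4115909677502194 0.5644164412779301
[ 0.02362475 -0.42107746]
```

```bash
python3 -c "
from h import *
goto([.488,-.421,.072],.024-np.pi/2)"
```

```text
offset [0.0178, 0.4454, -0.0121] turn [-0.0033, -0.0251, 0.0013] t 15.225
```

```bash
python3 -m pendant '{"offset":[[0.018,0.1,-0.012],[0.018,0.3,-0.012],[0.018,0.445,-0.012],[0.018,0.445,-0.012]],"turn":[[0,-0.025,0],[0,-0.025,0],[0,-0.025,0],[0,-0.025,0]]}'; python3 -m pendant '{"offset":[[0,0,0],[0,0,0],[0,0,0],[0,0,0],[0,0,0],[0,0,0],[0,0,0]],"turn":[[0,0,0],[0,0,0],[0,0,0],[0,0,0],[0,0,0],[0,0,0],[0,0,0]]}' 0 80; python3 -c "
from h import *
state()"; python3 -m pendant '{"offset":[[0,-0.1,0],[0,-0.35,0],[0,-0.65,0],[0,-0.75,0],[0,-0.75,0]],"turn":[[0,0,0],[0,0,0],[0,0,0],[0,0,0],[0,0,0]]}';python3 - <<'E'
from h import *
state();goto([.5615,.0224,.21],-1.679)
im,d,C=shot("w11")
E
```

```text
clock: 15.72
position: [0.487, -0.4196, 0.0698]
ee_rot: [-0.506, 0.494, -0.493, 0.507]
ft_force: [-0.2, 0.6, 0.2]
grip_width: 0.565
clock: 16.6
position: [0.4876, -0.42, 0.0712]
ee_rot: [-0.506, 0.493, -0.494, 0.507]
ft_force: [-0.9, 1.3, 6.7]
grip_width: 0.035
t 16.6 p [ 0.4876 -0.42    0.0712] yaw -1.5453 F [-0.9  1.3  6.7] g 0.035 j7 [ 0.83  0.51 -0.25  1.57  0.14  1.08 -1.  ] ydir [ 0.001  0.001 -1.   ] z [1.   0.03 0.  ]
clock: 17.23
position: [0.4882, -0.4206, 0.2241]
ee_rot: [-0.506, 0.492, -0.495, 0.507]
ft_force: [-0.3, -0.6, -2.2]
grip_width: 0.033
t 17.225 p [ 0.4882 -0.4206  0.2241] yaw -1.5454 F [-0.3 -0.6 -2.2] g 0.033 j7 [ 0.83  0.39 -0.26  1.41  0.1   1.35 -0.97] ydir [ 0.005 -0.002 -1.   ] z [1.   0.03 0.  ]
offset [-2.205, 0.0673, 0.4223] turn [-0.0059, 0.1701, 0.0027] t 17.225
```

View pics/w11.png

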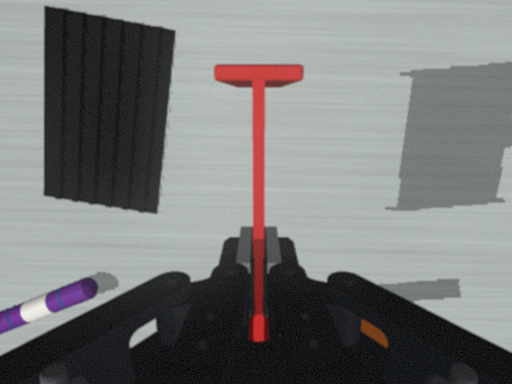

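```bash
python3 -m pendant '{"offset":[[-1,0.03,0.19],[-1,0.03,0.19],[-1,0.03,0.19],[-1,0.03,0.19]],"turn":[[-0.006,0.17,0.003],[-0.006,0.17,0.003],[-0.006,0.17,0.003],[-0.006,0.17,0.003]]}'; python3 -c "
from h import *
goto([.5615,.0224,.20],-1.679)"
```

```text
clock: 17.77
position: [0.5206, -0.2139, 0.2146]
ee_rot: [-0.474, 0.527, -0.522, 0.474]
ft_force: [0.7, 0.2, -1.2]
grip_width: 0.039
offset [-1.1957, 0.0772, 0.0838] turn [0.0063, 0.0084, -0.0051] t 17.775
```

```bash
python3 -m pendant '{"offset":[[-1,0.05,0.07],[-1,0.05,0.07],[-1,0.05,0.07],[-1,0.05,0.07],[-1,0.05,0.07]],"turn":[[0.006,0.008,-0.005],[0.006,0.008,-0.005],[0.006,0.008,-0.005],[0.006,0.008,-0.005],[0.006,0.008,-0.005]]}'; python3 -c "
from h import *
goto([.5615,.0224,.19],-1.679)"
```

```text
clock: 18.4
position: [0.5544, -0.0158, 0.2042]
ee_rot: [-0.473, 0.526, -0.525, 0.472]
ft_force: [-0.3, -1.1, -1.3]
grip_width: 0.033
offset [-0.1935, 0.0711, 0.0153] turn [0.0026, 0.0029, -0.0001] t 18.4
```

```bash
python3 -m pendant '{"offset":[[-0.193,0.07,0.015],[-0.193,0.2,0.015],[-0.193,0.296,0.015],[-0.193,0.296,0.015],[-0.193,0.296,0.015]],"turn":[[0.003,0.003,0],[0.003,0.003,0],[0.003,0.003,0],[0.003,0.003,0],[0.003,0.003,0]]}'
python3 - <<'E'
from h import *
state();im,d,C=shot("w12");P=cloud(d,C);hsv=cv2.cvtColor(im,cv2.COLOR_RGB2HSV);H,S=hsv[...,0].astype(int),hsv[...,1]
p=manip.get_obs()["position"]
red=((H<6)|(H>173))&(S>130)&(P[...,2]<.25)
zt=np.percentile(P[red][:,2],95);print("top z",zt,"rel TCP",zt-p[2])
c=np.array([.5615,.0224]);a=np.array([np.cos(-.108),np.sin(-.108)]);n=np.array([-a[1],a[0]])
q=P[red&(P[...,2]>zt-.004)];s=(q[:,:2]-c)@a;t=(q[:,:2]-c)@n
for lo in np.arange(-.08,.08,.01):
    w=(s>lo)&(s<lo+.01)
    if w.sum()>4: print(round(lo+.005,3),np.percentile(t[w],[3,50,97]).round(4),np.median(q[w,2]).round(4),w.sum())
print("s range",s.min(),s.max())
# end flange visible: lower parts (tilt check): far flange outer edges by height
f=P[red];sf=(f[:,:2]-c)@a;tf=(f[:,:2]-c)@n
for z0 in np.arange(zt-.1,zt,.02):
    w=abs(f[:,2]-z0)<.008
    if w.sum()>8: print("z",z0.round(3),np.percentile(sf[w],[3,97]).round(4),np.percentile(tf[w],[3,97]).round(4),w.sum())
goto([.5615,.0224,.110],-1.679)
E
```

```text
clock: 19.02
position: [0.5618, 0.0212, 0.1457]
ee_rot: [0.472, -0.526, 0.527, -0.472]
ft_force: [1.0, 0.7, -1.2]
grip_width: 0.034
t 19.025 p [0.5618 0.0212 0.1457] yaw -1.6807 F [ 1.   0.7 -1.2] g 0.034 j7 [ 0.31  0.3  -0.5   1.72  0.16  1.16 -1.92] ydir [ 0.001 -0.    -1.   ] z [ 0.99 -0.11  0.  ]
top z 0.17979685541129348 rel TCP 0.03383430739888668
-0.025 [-0.0033 -0.0013  0.0002] 0.1786 103
-0.015 [-0.0033 -0.0015  0.0003] 0.1788 224
-0.005 [-0.0032 -0.0014  0.0017] 0.1789 230
0.005 [-0.0032 -0.0014  0.    ] 0.1789 233
0.015 [-0.0036 -0.0016  0.0004] 0.1788 312
0.025 [-0.0032 -0.0014  0.0003] 0.1787 297
0.035 [-0.0032 -0.0015  0.0003] 0.1787 313
0.045 [-0.0035 -0.0015  0.0002] 0.1787 338
0.055 [-0.0035 -0.0018  0.0001] 0.1787 364
0.065 [-0.0034 -0.0018  0.0001] 0.1787 390
0.075 [-0.0145 -0.0016  0.0112] 0.1786 1584
s range -0.025375733132552793 0.07724492088534309
z 0.08 [0.0723 0.0724] [-0.0114  0.0107] 25
z 0.1 [-0.0723  0.0724] [-0.0078  0.0077] 62
z 0.12 [-0.0725  0.0724] [-0.0095  0.0048] 142
z 0.14 [0.0724 0.0725] [-0.0137  0.0104] 50
z 0.16 [0.0724 0.0725] [-0.0131  0.0102] 69
offset [-0.0038, 0.1798, -0.0029] turn [-0.0021, -0.0017, -0.0001] t 19.075
```

View pics/w12.png

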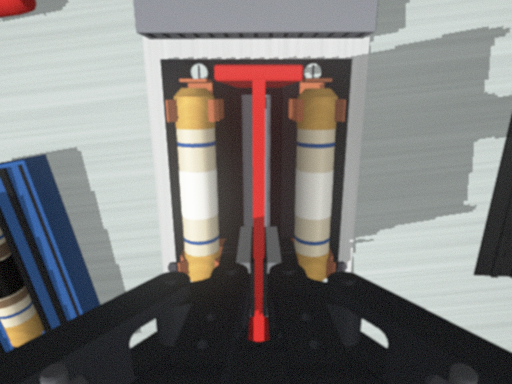

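```bash
python3 -m pendant '{"offset":[[-0.008,0.08,-0.002],[-0.008,0.15,-0.002],[-0.008,0.2,-0.002],[-0.008,0.22,-0.002],[-0.008,0.24,-0.002],[-0.008,0.26,-0.002]],"turn":[[-0.002,-0.002,0],[-0.002,-0.002,0],[-0.002,-0.002,0],[-0.002,-0.002,0],[-0.002,-0.002,0],[-0.002,-0.002,0]]}'; python3 -c "
from h import *
state();goto([.5615,.0224,.083],-1.679)"
```

```text
clock: 19.82
position: [0.562, 0.0232, 0.094]
ee_rot: [0.472, -0.526, 0.526, -0.472]
ft_force: [-0.1, 1.1, -1.6]
grip_width: 0.035
t 19.825 p [0.562  0.0232 0.094 ] yaw -1.6787 F [-0.1  1.1 -1.6] g 0.035 j7 [ 0.29  0.36 -0.49  1.77  0.19  1.06 -1.94] ydir [ 0.001  0.    -1.   ] z [ 0.99 -0.11  0.  ]
offset [0.0044, 0.0552, -0.0023] turn [-0.0009, 0.0004, -0.0002] t 19.825
```

In the slot without contact force; pushing down to the floor.

```bash
python3 -m pendant '{"offset":[[0,0.02,0],[0,0.04,0],[0,0.055,0],[0,0.062,0],[0,0.068,0],[0,0.068,0]],"turn":[[0,0,0],[0,0,0],[0,0,0],[0,0,0],[0,0,0],[0,0,0]]}'; python3 -c "
from h import *
state()"
```

```text
clock: 20.58
position: [0.5622, 0.0235, 0.083]
ee_rot: [0.472, -0.526, 0.527, -0.472]
ft_force: [-14.0, -0.8, 26.2]
grip_width: 0.034
t 20.575 p [0.5622 0.0235 0.083 ] yaw -1.6785 F [-14.   -0.8  26.2] g 0.034 j7 [ 0.29  0.37 -0.49  1.78  0.2   1.04 -1.95] ydir [ 0.001 -0.001 -1.   ] z [ 0.99 -0.11  0.  ]
```

```bash
python3 -m pendant '{"offset":[[0,-0.005,0],[0,-0.005,0],[0,-0.005,0],[0,-0.005,0]],"turn":[[0,0,0],[0,0,0],[0,0,0],[0,0,0]]}' 40; python3 -m pendant '{"offset":[[0,-0.1,0],[0,-0.35,0],[0,-0.65,0],[0,-0.75,0],[0,-0.75,0],[0,-0.75,0]],"turn":[[0,0,0],[0,0,0],[0,0,0],[0,0,0],[0,0,0],[0,0,0]]}';python3 - <<'E'
from h import *
state();im,d,C=shot("w13");P=cloud(d,C);hsv=cv2.cvtColor(im,cv2.COLOR_RGB2HSV);H,S=hsv[...,0].astype(int),hsv[...,1]
c=np.array([.5615,.0224]);a=np.array([np.cos(-.108),np.sin(-.108)]);n=np.array([-a[1],a[0]])
s=(P[...,:2]-c)@a;t=(P[...,:2]-c)@n
red=((H<6)|(H>173))&(S>130)&(P[...,2]>.1)&(P[...,2]<.13)
for lo in (-.08,-.06,-.03,0,.03,.06):
    w=red&(s>lo)&(s<lo+.02); print("bar",lo,w.sum(),np.percentile(P[...,2][w],80).round(4) if w.sum() else "",np.median(t[w]) if w.sum() else "")
for nm,t0 in(("R",-.042),("L",.042)):
    for lo in (-.07,-.05,.05,.06):
        w=(abs(t-t0)<.003)&(s>lo)&(s<lo+.01)&(P[...,2]>.03)&(P[...,2]<.09)
        if w.sum()>3: print(nm,round(lo+.005,3),np.median(P[...,2][w]).round(4))
im,_=manip.camera("scene");z=np.load("pics/scene0.npz")["im"]
cv2.imwrite("pics/s1.png",cv2.resize(im[100:320,100:420,::-1],None,fx=2.4,fy=2.4))
g=cv2.absdiff(im,z).max(2)>60
for nm,x,y,w,h in(("bottle",355,240,40,45),("screwdriver",258,268,65,50),("caliper",122,185,70,35)): print(nm,"changed px",g[y:y+h,x:x+w].sum())
E
```

```text
clock: 21.08
position: [0.5621, 0.0235, 0.0837]
ee_rot: [0.472, -0.526, 0.527, -0.472]
ft_force: [-0.8, -0.2, 0.6]
grip_width: 0.399
clock: 21.82
position: [0.5615, 0.0235, 0.2332]
ee_rot: [0.473, -0.526, 0.526, -0.472]
ft_force: [0.1, 0.2, -0.5]
grip_width: 0.399
t 21.825 p [0.5615 0.0235 0.2332] yaw -1.6785 F [ 0.1  0.2 -0.5] g 0.399 j7 [ 0.32  0.23 -0.51  1.61  0.12  1.33 -1.89] ydir [-0.    -0.001 -1.   ] z [ 0.99 -0.11  0.  ]
bar -0.08 364 0.1161 0.0010536689964124144
bar -0.06 83 0.1168 0.001046901565658268
bar -0.03 93 0.1169 0.00022440265874599323
bar 0 126 0.1167 0.001033721725856389
bar 0.03 159 0.1168 0.0010230461307583509
bar 0.06 363 0.1168 0.0010153594829533747
R -0.065 0.0668
R -0.045 0.0666
R 0.055 0.0669
R 0.065 0.0669
L -0.045 0.0669
L 0.055 0.0671
L 0.065 0.0669
bottle changed px 0
screwdriver changed px 0
caliper changed px 0
```

View pics/s1.png

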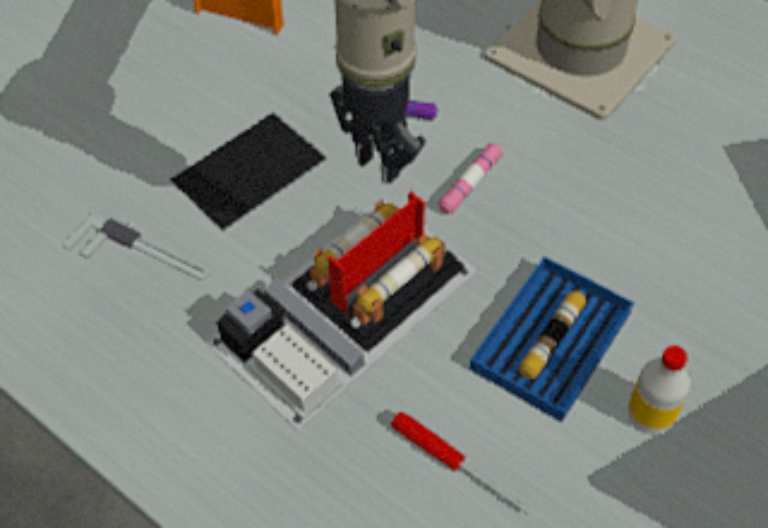

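The picture shows the barrier upright between the two fuses, the blown fuse in the tray and everything else in place. Handing in.

```bash
python3 -c "
from h import *
print(manip.hand_in())"
```

```text
the job is handed in; nothing more can be done
None
```

The job is done and handed in at about 22 s on the robot's clock. I pulled the blown fuse from the right pole and laid it in the blue tray. Then I pressed the spare into the same clips and pushed the red barrier down into its slot.

My last checks all agreed, and none failed:
- **Fuses:** the spare is level and its top matches the sound fuse's within about 0.3 mm at the ends. The sound fuse is still in its clips.
- **Barrier:** its top edge is 116 to 117 mm above the bench along its length, against 117 mm when fully down. It sits about 1 mm off the slot's middle, by my estimate.
- **Blown fuse:** it lies in a groove of the tray, as seen in the last picture.
- **Left alone:** there was no visible change at the bottle, screwdriver or caliper compared with the first picture.
- **Forces:** the highest wrist force I read was about 35 N, while pressing the spare home. The gripper was clear of everything at hand-in.

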